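# Find the loaded instrument box by its weight and set out its rack

## Robot

A 6-joint arm with a two-finger parallel gripper is mounted at the origin on the work surface. World frame = base frame: x ahead of the robot, y to its left, z up, the work surface at z = 0. Lengths are in mm, angles in degrees, forces in N, time in s.
With the tool pointing down it reaches from about 275 to 750 mm from the base axis. Payload 10.2 kg.
Tool frame: the origin (TCP) lies on the front face of the gripper's body, between the roots of the fingers; the fingertips stand 64 mm ahead of it and the grasp point (between the pads) lies 45 mm ahead of it; z points along the fingers, y is the direction in which the jaws open and shut (so a half turn about z gives the same grasp; the last joint's range is limited). The gripper opens to 88 mm and grips with 3 to 60 N. Pads are 18 mm wide; open, the fingers measure 123 mm over their backs; the gripper's body (75 mm by 187 mm) begins 45 mm behind the grasp point.
Start: joints at [51.314, 17.928, 85.812, -0, 76.261, -12.8], TCP at [229.221, 472.324, 302.72] pointing down, gripper open.
Joint ranges: [-168.41, 168.41], [-55.51, 124.54], [10.69, 146.95], [-70.63, 250.63], [1, 178], [-165.06, 165.06]. Speed limits (degrees/s): [136.94, 136.94, 172.46, 180, 180, 180].

## Interface

Orientations are given as a 3x3 rotation matrix whose columns are the frame's x, y, z axes.
In Python, from plant import robot gives the robot as it stands.
- The arm moves only by the tool servo_tool, never from a script. Its argument "plan" is text: rows parted by semicolons, each of 7 numbers parted by spaces: the turn, a rotation vector about the world's x, y, z in degrees, then the shift along the world's x, y, z in m, then the opening, from 0 (shut) to 1 (fully open). In form: wx wy wz x y z grip; .... A call has 1 to 12 rows; each row is the pose to reach, as a shift and turn from the pose commanded when the call began; what a row does not reach only later rows make up. A row lasts 1/8 s, in which the tool goes at most 62.5 mm and 10.7 degrees, less where a joint would pass 70% of its speed; a pose out of reach is approached as far as the arm can. A call with a gripper value outside its range is refused whole. The fingers move at their own pace and stop on an object; "grip_force" is the grip in N (left out, the last holds). Time passes only in rows, so rows that repeat a pose let the fingers close. It gives the time, the measured TCP pose, the force and the opening at its end, in the units of the state.
- robot.sense(): the state, without advancing time (a new reading comes with each control period).
- robot.snapshot(name): name is "scene" or "top"; returns a dict with "image" (384x512x3 uint8, red, green, blue), "K" (3x3 intrinsics, pixels), "eye" and "rotation" of the camera in the world. Camera axes: x right, y up, looking along -z (the intrinsics and any distortion apply to the point x, -y, -z); pixel columns grow to the right and rows downward; lengths in mm; the calibration is good to about 2 mm. A picture is of the moment at which its call begins. There is no depth.
- robot.job_done(): hands the job in, once; it reports no verdict.
The state is a dict: "clock": time; "q": joint angles; "dq": joint speeds; "tau": joint torques, N m; "tool_pos": TCP position; "orientation": TCP orientation; "contact_force": force on the tool from outside, world axes, zero at the start; "moment": the same for the moment, N m; "grip_width": opening from 0.0 (shut) to 1.0 (fully open).
Only numpy, scipy, OpenCV 4.12 (cv2) and the standard library are available. Lean on these libraries where they do the work, as an engineer would, in place of code of your own. Each camera call takes 0.05 s, during which the arm holds its last target. There are 200 camera calls.

## Task

One of the three identical closed metal boxes holds the loaded instrument rack and is clearly heavier; the other two must stay shut, since a box that has been opened has to be sterilised again. Heft the closed boxes, lifting each just clear of its place and setting it back there upright, until you know which is the heavy one; then lay its lid aside on the bench and lift the rack out by its orange handle and set it down in the white tray, not letting go until it rests there. Leave the jars and the dishes where they are, never tip a box, and finish with every box standing in its place and nothing but the rack in the tray.

Things in the scene. Friction and masses are not known exactly. Their poses are not given: they have to be found in the camera images.
- carrier: Grey fixed plate, 170 x 310 x 6 mm thick, on the bench; the three boxes stand on it in a row along its y axis, 108 mm apart, on white marks. Origin: centre of its underside; z up. It may stand on either side of the bench, the tray on the other, with some 100 mm or more of free bench between them.
- place_1 (a point): Place of box 1: centre of its white mark on the carrier's top face, 6 mm above the bench.
- box_1_mid (a point): Box 1, one of three identical aluminium boxes with lift-off lids: 140 mm (x) x 58 mm (y) x 58 mm high, walls and floor 3 mm. Point: its centre, 29 mm above its underside. Grasp across the 58 mm, a little above half-way up; 50 mm is free between boxes. With lid: 0.36 kg if it holds only a loose liner sheet; the one with the rack, any of the three, 0.70 to 0.78 kg.
- box_1: Box 1 again, origin at the centre of its underside. The rack in the heavy box: dark steel, 124 (x) x 44 x 6 mm with 4 to 5 mm play all round, instruments up to 16 mm above its underside; in its middle an upright orange handle 14 mm in x, 26 mm in y, top 46 mm above the rack's underside, 49 mm above the box's. Grip across the 14 mm, fingertips at least 16 mm above the rack's underside.
- lid_1_handle (a point): Lid 1 of box 1, 0.09 kg: blue plate 140 x 58 x 4 mm on the rim, a 6 mm deep loose lip beneath, on top in the middle a black handle 32 mm (x) x 14 mm (y) x 18 mm high. Point: centre of the handle, 13 mm above the plate's underside, 42 mm above the box's centre when closed, 19 mm above the bench when laid there. Lifts straight off. Axes as the box.
- lid_1: Lid 1: the same lid, origin at the centre of the plate's underside.
- place_2 (a point): Place of box 2: centre of its white mark on the carrier's top face, 6 mm above the bench.
- box_2_mid (a point): Box 2, one of three identical aluminium boxes with lift-off lids: 140 mm (x) x 58 mm (y) x 58 mm high, walls and floor 3 mm. Point: its centre, 29 mm above its underside. Grasp across the 58 mm, a little above half-way up; 50 mm is free between boxes. With lid: 0.36 kg if it holds only a loose liner sheet; the one with the rack, any of the three, 0.70 to 0.78 kg.
- box_2: Box 2 again, origin at the centre of its underside. The rack in the heavy box: dark steel, 124 (x) x 44 x 6 mm with 4 to 5 mm play all round, instruments up to 16 mm above its underside; in its middle an upright orange handle 14 mm in x, 26 mm in y, top 46 mm above the rack's underside, 49 mm above the box's. Grip across the 14 mm, fingertips at least 16 mm above the rack's underside.
- lid_2_handle (a point): Lid 2 of box 2, 0.09 kg: blue plate 140 x 58 x 4 mm on the rim, a 6 mm deep loose lip beneath, on top in the middle a black handle 32 mm (x) x 14 mm (y) x 18 mm high. Point: centre of the handle, 13 mm above the plate's underside, 42 mm above the box's centre when closed, 19 mm above the bench when laid there. Lifts straight off. Axes as the box.
- lid_2: Lid 2: the same lid, origin at the centre of the plate's underside.
- place_3 (a point): Place of box 3: centre of its white mark on the carrier's top face, 6 mm above the bench.
- box_3_mid (a point): Box 3, one of three identical aluminium boxes with lift-off lids: 140 mm (x) x 58 mm (y) x 58 mm high, walls and floor 3 mm. Point: its centre, 29 mm above its underside. Grasp across the 58 mm, a little above half-way up; 50 mm is free between boxes. With lid: 0.36 kg if it holds only a loose liner sheet; the one with the rack, any of the three, 0.70 to 0.78 kg.
- box_3: Box 3 again, origin at the centre of its underside. The rack in the heavy box: dark steel, 124 (x) x 44 x 6 mm with 4 to 5 mm play all round, instruments up to 16 mm above its underside; in its middle an upright orange handle 14 mm in x, 26 mm in y, top 46 mm above the rack's underside, 49 mm above the box's. Grip across the 14 mm, fingertips at least 16 mm above the rack's underside.
- lid_3_handle (a point): Lid 3 of box 3, 0.09 kg: blue plate 140 x 58 x 4 mm on the rim, a 6 mm deep loose lip beneath, on top in the middle a black handle 32 mm (x) x 14 mm (y) x 18 mm high. Point: centre of the handle, 13 mm above the plate's underside, 42 mm above the box's centre when closed, 19 mm above the bench when laid there. Lifts straight off. Axes as the box.
- lid_3: Lid 3: the same lid, origin at the centre of the plate's underside.
- tray: White shallow fixed tray, 190 mm (x) x 110 mm (y), rim 12 mm high, walls and floor 4 mm. Origin: centre of its underside on the bench; z up. The rack lies along its x axis.
- jar_1_mid (a point): Bystander: glass jar of plantlets with white cap, 66 mm across, 104 mm high; this point is half-way up. Leave alone.
- jar_2_mid (a point): Bystander: glass jar of plantlets with white cap, 66 mm across, 104 mm high; this point is half-way up. Leave alone.
- dishes_mid (a point): Bystander: stack of three glass culture dishes, 96 mm across, 48 mm high; this point is half-way up. Leave alone.
Things that resemble listed ones, but are neither listed nor needed, are in the scene too. What is shaped like the lid_2 but green or red is not meant.

How it is judged:
By the outcome, as a careful person would: the job done as asked, in the order asked, and still so for the second after the job is handed in, with the robot touching nothing.
It also fails if it takes over 72 s, if anything falls off the work surface, if the arm or the gripper's body presses on something with over 40 N, if the wrist force passes 120 N, or if a joint passes its speed limit or range.

## Working session

There is one attempt and no reset: what is moved stays moved. The work goes in short steps, Python scripts to look and compute and a tool call to move; the robot and the scene stay as the last step left them, time stands still between calls to the robot, and variables do not carry over. Pictures are saved under pics/ and viewed, about 8 in all and at most 12, crops included, and the job is handed in when it is done.

Besides the shell and the picture viewer there is one more tool, called after "Call:" as name(argument=value, ...), one argument or row to a line, values as JSON. servo_tool: Moves the arm, as the interface text tells. Its arguments: {"type":"object","properties":{"plan":{"type":"string"},"grip_force":{"type":"number"}},"required":["plan"]}

```bash
mkdir -p pics
cat > h.py <<'E'
import numpy as np, cv2
from plant import robot
def snap(n,f):
    s=robot.snapshot(n); cv2.imwrite('pics/'+f,cv2.cvtColor(s['image'],cv2.COLOR_RGB2BGR)); return s
def ray(s,uv,z):
    K=np.array(s['K']);R=np.array(s['rotation']);e=np.array(s['eye'])
    p=np.linalg.solve(K,np.array([uv[0],uv[1],1.]));d=R@np.array([p[0],-p[1],-p[2]])
    return e+d*(z-e[2])/d[2]
def blobs(s,lo,hi,amin=30):
    h=cv2.cvtColor(s['image'],cv2.COLOR_RGB2HSV);m=cv2.inRange(h,np.array(lo),np.array(hi))
    c,_=cv2.findContours(m,cv2.RETR_EXTERNAL,cv2.CHAIN_APPROX_NONE)
    return [k for k in c if cv2.contourArea(k)>amin]
E
python3 - <<'E'
from h import *
for n in('scene','top'):
    s=snap(n,n+'0.png');print(n,[k for k in s],s['eye'],np.round(s['K'],1).tolist(),np.round(s['rotation'],3).tolist())
    for c in blobs(s,(95,80,40),(130,255,255)):
        r=cv2.minAreaRect(c);print(np.round(r[0]),np.round(r[1]),round(r[2],1),np.round(ray(s,r[0],68)))
st=robot.sense();print(st)
a=[cv2.imread(f'pics/{n}0.png') for n in('scene','top')]
cv2.imwrite('pics/both.png',cv2.resize(np.vstack(a),None,fx=.78,fy=.78))
E
```

```text
scene ['image', 'K', 'eye', 'rotation'] [1219.12903358 -357.42678784 1208.08965951] [[412.8, 0.0, 253.7], [0.0, 412.8, 191.1], [0.0, 0.0, 1.0]] [[0.397, -0.765, 0.506], [0.918, 0.33, -0.222], [0.003, 0.553, 0.833]]
[ 34. 299.] [40. 97.] 61.3 [ 616. -767.   68.]
[  6. 235.] [13. 26.] 0.0 [ 374. -820.   68.]
[174. 221.] [40. 19.] 54.2 [ 530. -328.   68.]
[203. 203.] [39. 18.] 51.3 [ 505. -224.   68.]
[230. 187.] [38. 17.] 48.8 [ 481. -119.   68.]
[459. 160.] [25. 18.] 50.2 [691. 657.  68.]
top ['image', 'K', 'eye', 'rotation'] [ 344.22368578  -86.02062842 1300.01080535] [[371.4, 0.0, 256.0], [0.0, 371.4, 186.9], [0.0, 0.0, 1.0]] [[0.028, 0.988, -0.153], [-0.999, 0.025, -0.02], [-0.016, 0.153, 0.988]]
[496. 210.] [23. 18.] 90.0 [ 480. -853.   68.]
[273. 204.] [41. 17.] 78.3 [ 479. -120.   68.]
[305. 198.] [41. 17.] 77.2 [ 503. -224.   68.]
[336. 191.] [41. 17.] 76.0 [ 528. -328.   68.]
[467. 167.] [36. 71.] 82.9 [ 620. -766.   68.]
[ 42. 151.] [21. 25.] 45.0 [642. 679.  68.]
{'clock': 0.1, 'q': array([ 5.13141786e+01,  1.79559816e+01,  8.58475302e+01,  1.51184949e-03,
        7.62617151e+01, -1.28004721e+01]), 'dq': array([ 0.01557191, -0.01682159, -0.09164825,  0.08741777,  0.05220306,
       -0.03492407]), 'tau': array([ 3.73098592e-03, -4.02802312e+01, -2.52643186e+01,  6.94815279e-02,
        3.41900031e-02,  4.50641124e-06]), 'tool_pos': array([229.12238808, 472.20937352, 302.23452261]), 'orientation': array([[-8.99666598e-01,  4.36577001e-01, -7.31579432e-04],
       [ 4.36577526e-01,  8.99666217e-01, -8.72615943e-04],
       [ 2.77213249e-04, -1.10445455e-03, -9.99999352e-01]]), 'contact_force': array([0.01303798, 0.34478309, 0.19016051]), 'moment': array([ 0.06519203,  0.04474151, -0.0023558 ]), 'grip_width': 1.0036928993730452}
```

View pics/top0.png

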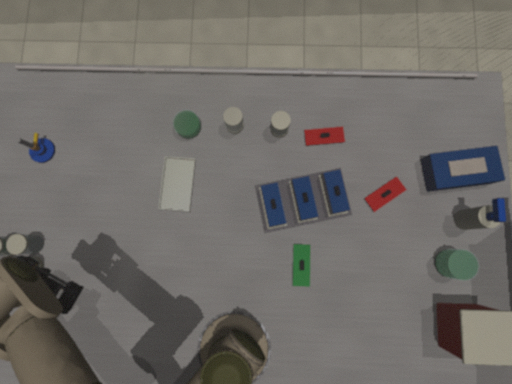

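View pics/scene0.png

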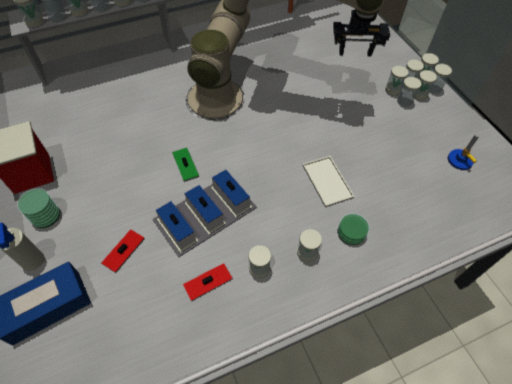

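The top view shows three blue lids with black handles on a grey plate at (273,204), (305,198) and (336,191). The white tray is at (178,184), the jars at (233,117) and (281,121), and the green dish stack at (187,124).
Things that could be mistaken for a target: the red lids at (324,135) and (385,194), the green lid at (301,265), the blue-black case at (467,167), the blue disc at (42,151) and the white caps. I choose the three blue lids in a row on the grey carrier.

Run:
```python
from h import *
S={n:snap(n,n+'1.png') for n in('scene','top')}
def rect(s,c,z):
    P=np.array([ray(s,p,z)[:2] for p in c[:,0,:]]).astype(np.float32)
    r=cv2.minAreaRect(P);b=cv2.boxPoints(r);e=b[1]-b[0];f=b[2]-b[1]
    l=e if np.hypot(*e)>np.hypot(*f) else f
    return np.round(r[0],1),np.round(sorted(r[1]),1),round(np.degrees(np.arctan2(l[1],l[0]))%180,1)
for n,s in S.items():
    print(n)
    for c in blobs(s,(95,80,40),(130,255,255),200):
        q=rect(s,c,68)
        if abs(q[0][0]-505)<60 and -400<q[0][1]<0:
            print('lid',q)
            m=np.zeros(s['image'].shape[:2],np.uint8);cv2.drawContours(m,[cv2.convexHull(c)],-1,255,-1)
            m=cv2.erode(m,np.ones((3,3)))&(s['image'].max(2)<50).astype(np.uint8)*255
            mo=cv2.moments(m,True);
            if mo['m00']:print('  handle',mo['m00'],np.round(ray(s,(mo['m10']/mo['m00'],mo['m01']/mo['m00']),83),1))
    for c in blobs(s,(0,0,185),(180,60,255),100):
        print('white',cv2.boundingRect(c),rect(s,c,12))
    for c in blobs(s,(55,80,30),(90,255,255),100): print('green',cv2.boundingRect(c),rect(s,c,48))
t=S['top']['image'][80:300,140:410,::-1];cv2.imwrite('pics/crop.png',cv2.resize(t,None,fx=2.9,fy=2.7,interpolation=cv2.INTER_CUBIC))
```

```text
scene
lid (array([ 528.8, -328.3]), array([ 59.6, 140.5]), np.float32(13.3))
  handle 49.0 [ 531.7 -328.6   83. ]
lid (array([ 504.4, -223.6]), array([ 59.4, 140.3]), np.float32(13.3))
  handle 47.0 [ 507.2 -224.    83. ]
lid (array([ 479.8, -119. ]), array([ 58.6, 140.5]), np.float32(13.2))
  handle 44.0 [ 483.3 -119.3   83. ]
white (176, 279, 234, 105) (array([ 973. , -101.2]), array([  6.1, 739.9]), np.float32(90.0))
white (249, 246, 21, 19) (array([ 720.4, -119. ]), array([61.8, 63.4]), np.float32(66.7))
white (301, 230, 20, 18) (array([733. ,  57.5]), array([61.5, 62.3]), np.float32(153.0))
white (305, 159, 46, 46) (array([553.6, 217.6]), array([ 97.8, 176.3]), np.float32(177.1))
white (3, 123, 30, 36) (array([ -73.8, -766.5]), array([100.6, 155.5]), np.float32(176.7))
green (338, 215, 30, 30) (array([770.8, 183.9]), array([ 86.5, 108.4]), np.float32(129.7))
green (19, 190, 41, 38) (array([ 296.1, -719.9]), array([ 89.5, 167.7]), np.float32(24.4))
green (173, 148, 26, 33) (array([ 310. , -224.4]), array([ 55.6, 138.3]), np.float32(179.5))
top
lid (array([ 479.4, -119.2]), array([ 55.4, 137.6]), np.float32(13.5))
  handle 22.0 [ 478.8 -117.5   83. ]
lid (array([ 503.9, -223.4]), array([ 57.9, 137.9]), np.float32(13.1))
  handle 30.0 [ 502.5 -222.9   83. ]
lid (array([ 528.7, -327.8]), array([ 57.3, 137.4]), np.float32(13.5))
  handle 30.0 [ 527.7 -327.1   83. ]
green (293, 244, 17, 42) (array([ 283.2, -215.8]), array([ 52.7, 133.1]), np.float32(0.3))
```

View pics/crop.png

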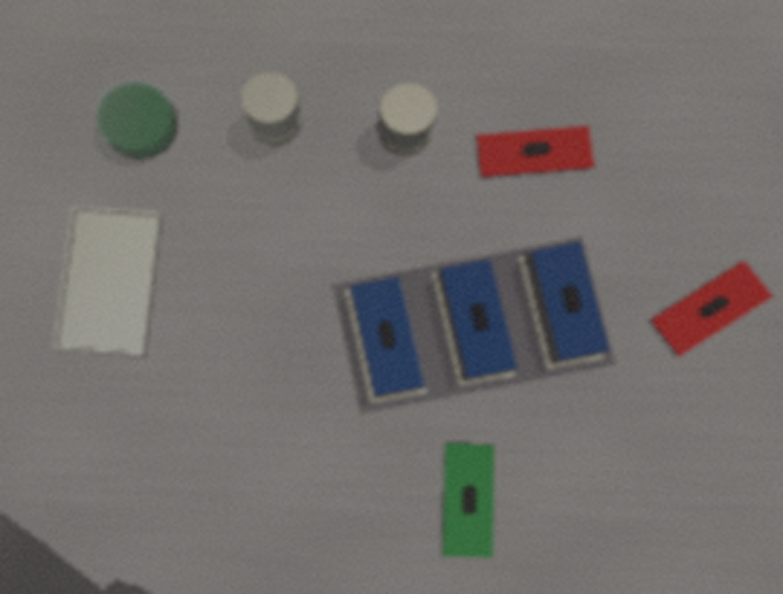

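The crop confirms the three blue lids on the grey carrier, with their black handles about 13° from world x. The red and green lids lie flat on the bench. First move is to above the box nearest the tray, which I call A.

Call:
servo_tool(
  plan="0 0 39.2 0.2504 -0.5914 -0.1027 1;0 0 39.2 0.2504 -0.5914 -0.1027 1;0 0 39.2 0.2504 -0.5914 -0.1027 1;0 0 39.2 0.2504 -0.5914 -0.1027 1;0 0 39.2 0.2504 -0.5914 -0.1027 1;0 0 39.2 0.2504 -0.5914 -0.1027 1;0 0 39.2 0.2504 -0.5914 -0.1027 1;0 0 39.2 0.2504 -0.5914 -0.1027 1;0 0 39.2 0.2504 -0.5914 -0.1027 1;0 0 39.2 0.2504 -0.5914 -0.1027 1;0 0 39.2 0.2504 -0.5914 -0.1027 1;0 0 39.2 0.2504 -0.5914 -0.1027 1",
  grip_force=25,
)

```text
clock: 1.7
tool_pos: [480.1, -122.0, 199.0]
orientation: [[-0.974, -0.226, -0.001], [-0.226, 0.974, 0.0], [0.001, 0.0, -1.0]]
contact_force: [-0.2, 0.3, 0.0]
grip_width: 0.998
```

Call:
servo_tool(
  plan="0 0 0 0 0 -0.03 1;0 0 0 0 0 -0.06 1;0 0 0 0 0 -0.085 1;0 0 0 0 0 -0.1 1;0 0 0 0 0 -0.106 1;0 0 0 0 0 -0.106 1;0 0 0 0 0 -0.106 1;0 0 0 0 0 -0.106 1",
)

```text
clock: 2.7
tool_pos: [479.8, -119.2, 94.6]
orientation: [[-0.973, -0.23, 0.001], [-0.23, 0.973, -0.0], [-0.001, -0.001, -1.0]]
contact_force: [0.4, -0.3, -0.4]
grip_width: 0.998
```

Call:
servo_tool(
  plan="0 0 0 0 0 0 0.5;0 0 0 0 0 0 0.5;0 0 0 0 0 0 0.5;0 0 0 0 0 0 0.5;0 0 0 0 0 0.003 0.5;0 0 0 0 0 0.007 0.5;0 0 0 0 0 0.012 0.5;0 0 0 0 0 0.012 0.5;0 0 0 0 0 0.012 0.5;0 0 0 0 0 0.012 0.5",
  grip_force=35,
)

```text
clock: 3.95
tool_pos: [479.6, -119.0, 105.9]
orientation: [[-0.973, -0.23, -0.0], [-0.23, 0.973, 0.0], [0.0, 0.0, -1.0]]
contact_force: [-1.5, 0.6, -3.7]
grip_width: 0.657
```

A weighs 3.7 N, so it is light. I'll set it back gently, release and go up.

Call:
servo_tool(
  plan="0 0 0 0 0 -0.005 0.5;0 0 0 0 0 -0.009 0.5;0 0 0 0 0 -0.011 0.5;0 0 0 0 0 -0.012 0.5;0 0 0 0 0 -0.012 0.5;0 0 0 0 0 -0.012 0.5;0 0 0 0 0 -0.012 1;0 0 0 0 0 -0.012 1;0 0 0 0 0 -0.012 1;0 0 0 0 0 0.02 1;0 0 0 0 0 0.07 1;0 0 0 0 0 0.094 1",
)

```text
clock: 5.45
tool_pos: [480.1, -119.3, 202.5]
orientation: [[-0.973, -0.23, 0.003], [-0.23, 0.973, -0.002], [-0.003, -0.002, -1.0]]
contact_force: [-0.5, -0.5, -0.7]
grip_width: 0.999
```

Call:
servo_tool(
  plan="0 0 0 0.0123 -0.0522 0 1;0 0 0 0.0246 -0.1045 0 1;0 0 0 0.0246 -0.1045 0 1;0 0 0 0.0246 -0.1045 -0.03 1;0 0 0 0.0246 -0.1045 -0.06 1;0 0 0 0.0246 -0.1045 -0.08 1;0 0 0 0.0246 -0.1045 -0.094 1;0 0 0 0.0246 -0.1045 -0.094 1;0 0 0 0.0246 -0.1045 -0.094 1",
)

```text
clock: 6.58
tool_pos: [504.5, -223.6, 106.8]
orientation: [[-0.973, -0.23, 0.001], [-0.23, 0.973, -0.001], [-0.001, -0.001, -1.0]]
contact_force: [-0.2, -0.3, 1.3]
grip_width: 1.004
```

Call:
servo_tool(
  plan="0 0 0 0 0 -0.007 1;0 0 0 0 0 -0.012 1;0 0 0 0 0 -0.012 0.5;0 0 0 0 0 -0.012 0.5;0 0 0 0 0 -0.012 0.5;0 0 0 0 0 -0.012 0.5;0 0 0 0 0 -0.009 0.5;0 0 0 0 0 -0.005 0.5;0 0 0 0 0 0 0.5;0 0 0 0 0 0 0.5;0 0 0 0 0 0 0.5;0 0 0 0 0 0 0.5",
)

```text
clock: 8.07
tool_pos: [504.2, -223.5, 105.9]
orientation: [[-0.973, -0.23, -0.0], [-0.23, 0.973, 0.0], [0.0, 0.0, -1.0]]
contact_force: [0.5, -0.5, -4.4]
grip_width: 0.654
```

B reads 4.4 N, also light within noise. I'll put it back and heft C as well to be certain.

Call:
servo_tool(
  plan="0 0 0 0 0 -0.005 0.5;0 0 0 0 0 -0.009 0.5;0 0 0 0 0 -0.011 0.5;0 0 0 0 0 -0.012 0.5;0 0 0 0 0 -0.012 0.5;0 0 0 0 0 -0.012 0.5;0 0 0 0 0 -0.012 1;0 0 0 0 0 -0.012 1;0 0 0 0 0 -0.012 1;0 0 0 0 0 0.02 1;0 0 0 0 0 0.07 1;0 0 0 0 0 0.094 1",
)

```text
clock: 9.57
tool_pos: [504.7, -223.9, 202.7]
orientation: [[-0.973, -0.23, 0.003], [-0.23, 0.973, -0.002], [-0.002, -0.003, -1.0]]
contact_force: [-0.3, 0.2, 0.2]
grip_width: 0.998
```

Call:
servo_tool(
  plan="0 0 0 0.0123 -0.0522 0 1;0 0 0 0.0246 -0.1045 0 1;0 0 0 0.0246 -0.1045 0 1;0 0 0 0.0246 -0.1045 -0.03 1;0 0 0 0.0246 -0.1045 -0.06 1;0 0 0 0.0246 -0.1045 -0.085 1;0 0 0 0.0246 -0.1045 -0.1 1;0 0 0 0.0246 -0.1045 -0.106 1;0 0 0 0.0246 -0.1045 -0.106 1;0 0 0 0.0246 -0.1045 -0.106 1",
)

```text
clock: 10.82
tool_pos: [529.1, -328.3, 94.9]
orientation: [[-0.973, -0.23, 0.001], [-0.23, 0.973, -0.001], [-0.001, -0.001, -1.0]]
contact_force: [0.3, -0.1, 0.3]
grip_width: 1.001
```

Call:
servo_tool(
  plan="0 0 0 0 0 0 0.5;0 0 0 0 0 0 0.5;0 0 0 0 0 0 0.5;0 0 0 0 0 0 0.5;0 0 0 0 0 0.003 0.5;0 0 0 0 0 0.007 0.5;0 0 0 0 0 0.012 0.5;0 0 0 0 0 0.012 0.5;0 0 0 0 0 0.012 0.5;0 0 0 0 0 0.012 0.5",
)

```text
clock: 12.08
tool_pos: [528.7, -328.0, 105.8]
orientation: [[-0.973, -0.23, -0.0], [-0.23, 0.973, 0.0], [0.0, 0.0, -1.0]]
contact_force: [-0.4, 0.8, -7.9]
grip_width: 0.66
```

C weighs 7.9 N, so it is the heavy one. I'll set it back and then take its lid by the handle (TCP about 135, fingertips just above the plate).

Call:
servo_tool(
  plan="0 0 0 0 0 -0.005 0.5;0 0 0 0 0 -0.009 0.5;0 0 0 0 0 -0.011 0.5;0 0 0 0 0 -0.012 0.5;0 0 0 0 0 -0.012 0.5;0 0 0 0 0 -0.012 0.5;0 0 0 0 0 -0.012 1;0 0 0 0 0 -0.012 1;0 0 0 0 0 -0.012 1;0 0 0 0 0 0.01 1;0 0 0 0 0 0.05 1;0 0 0 0 0 0.05 1",
)

```text
clock: 13.58
tool_pos: [529.8, -328.9, 159.2]
orientation: [[-0.973, -0.23, 0.005], [-0.23, 0.973, -0.004], [-0.003, -0.005, -1.0]]
contact_force: [0.0, -0.5, -0.1]
grip_width: 1.0
```

Call:
servo_tool(
  plan="0 0 0 0 0 0 0.4;0 0 0 0 0 -0.01 0.4;0 0 0 0 0 -0.02 0.4;0 0 0 0 0 -0.021 0.4;0 0 0 0 0 -0.021 0.4;0 0 0 0 0 -0.021 0.4",
)

```text
clock: 14.32
tool_pos: [528.9, -328.2, 135.3]
orientation: [[-0.973, -0.23, 0.0], [-0.23, 0.973, -0.0], [-0.0, -0.0, -1.0]]
contact_force: [-0.3, -0.5, 0.1]
grip_width: 0.402
```

Run:
```python
from h import *
s=snap('scene','s2.png')
for n in('scene','top'):
    s=robot.snapshot(n)
    for c in blobs(s,(95,80,40),(130,255,255),150):
        r=cv2.minAreaRect(c);print(n,np.round(r[0]),np.round(ray(s,r[0],68)[:2],1))
x=cv2.imread('pics/s2.png')[120:280,110:310];cv2.imwrite('pics/s2c.png',cv2.resize(x,None,fx=3.6,fy=3.6))
print(robot.sense()['tool_pos'],robot.sense()['contact_force'])
```

```text
scene [ 37. 303.] [ 632.4 -762.3]
scene [  6. 235.] [ 373.6 -819.6]
scene [179. 227.] [ 556.8 -320.2]
scene [204. 204.] [ 508.4 -221.2]
scene [230. 187.] [ 479.9 -118.8]
scene [459. 160.] [691.1 657.3]
top [496. 210.] [ 479.8 -852.6]
top [273. 203.] [ 480.6 -120. ]
top [302. 189.] [ 532.  -215.4]
top [467. 167.] [ 619.2 -764.8]
top [ 42. 151.] [642.3 678.6]
[ 528.88664202 -328.13978396  135.2714789 ] [ 0.67145198 -0.94079498 -0.10775269]
```

View pics/s2c.png

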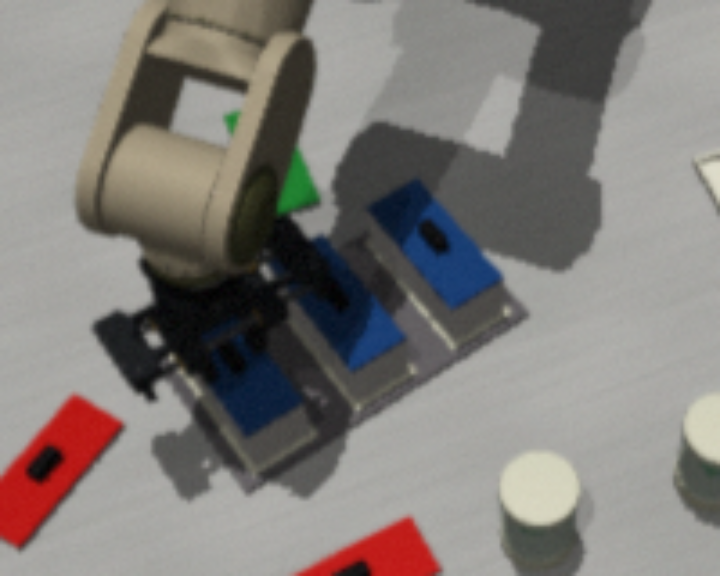

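The crop shows the gripper centred over lid C's handle, about (240,350), with all three boxes in place and their lids on. Next I grip the handle and lift straight up.

Call:
servo_tool(
  plan="0 0 0 0 0 0 0;0 0 0 0 0 0 0;0 0 0 0 0 0 0;0 0 0 0 0 0 0;0 0 0 0 0 0 0;0 0 0 0 0 0.004 0;0 0 0 0 0 0.01 0;0 0 0 0 0 0.02 0;0 0 0 0 0 0.05 0;0 0 0 0 0 0.09 0;0 0 0 0 0 0.1 0;0 0 0 0 0 0.1 0",
  grip_force=20,
)

```text
clock: 15.98
tool_pos: [528.8, -328.0, 234.9]
orientation: [[-0.973, -0.23, 0.0], [-0.23, 0.973, -0.0], [-0.0, -0.0, -1.0]]
contact_force: [-0.1, 0.1, -1.8]
grip_width: 0.157
```

Call:
servo_tool(
  plan="0 0 0 -0.005 0.05 0 0;0 0 0 -0.01 0.1 0 0;0 0 0 -0.015 0.15 0 0;0 0 0 -0.02 0.2 0 0;0 0 0 -0.025 0.25 0 0;0 0 0 -0.031 0.31 0 0;0 0 0 -0.039 0.36 0 0;0 0 0 -0.039 0.38 -0.03 0;0 0 0 -0.039 0.38 -0.08 0;0 0 0 -0.039 0.38 -0.12 0;0 0 0 -0.039 0.38 -0.14 0;0 0 0 -0.039 0.38 -0.14 0",
)

```text
clock: 17.48
tool_pos: [488.5, 52.1, 92.9]
orientation: [[-0.973, -0.23, -0.005], [-0.23, 0.973, 0.001], [0.005, 0.002, -1.0]]
contact_force: [-0.0, 0.1, -0.8]
grip_width: 0.155
```

Call:
servo_tool(
  plan="0 0 0 0 0 -0.008 0;0 0 0 0 0 -0.014 0;0 0 0 0 0 -0.017 0;0 0 0 0 0 -0.0185 0;0 0 0 0 0 -0.0185 0;0 0 0 0 0 -0.0185 0",
)

```text
clock: 18.23
tool_pos: [489.9, 51.9, 77.0]
orientation: [[-0.973, -0.23, 0.0], [-0.23, 0.973, -0.0], [-0.0, -0.0, -1.0]]
contact_force: [-2.2, -0.0, 5.8]
grip_width: 0.159
```

Call:
servo_tool(
  plan="0 0 0 0 0 0 0.45;0 0 0 0 0 0 0.45;0 0 0 0 0 0 0.45;0 0 0 0 0 0.03 0.45;0 0 0 0 0 0.08 0.45;0 0 0 0 0 0.13 0.45;0 0 0 -0.1 0 0.18 0.45;0 0 0 -0.1 0 0.18 0.45;0 0 0 -0.1 0 0.18 0.45",
)

```text
clock: 19.35
tool_pos: [388.6, 52.1, 258.0]
orientation: [[-0.973, -0.23, 0.003], [-0.23, 0.973, -0.001], [-0.003, -0.001, -1.0]]
contact_force: [0.2, 0.5, 0.9]
grip_width: 0.449
```

Run:
```python
from h import *
for n in('scene','top'):
    s=snap(n,n+'3.png')
    for z,lo,hi,t in((45,(5,130,90),(20,255,255),'orange'),(68,(95,80,40),(130,255,255),'blue')):
        for c in blobs(s,lo,hi,12):
            m=cv2.moments(c);p=(m['m10']/m['m00'],m['m01']/m['m00']);w=ray(s,p,z)
            if abs(w[1])<400: print(n,t,m['m00'],np.round(p),np.round(w[:2],1))
    for c in blobs(s,(0,0,130),(180,60,255),400):
        P=np.array([ray(s,p,12)[:2] for p in c[:,0,:]],np.float32);r=cv2.minAreaRect(P)
        if abs(r[0][0]-550)<40 and abs(r[0][1]-220)<40: print(n,'tray',r,np.round(cv2.boxPoints(r),1).tolist())
a=cv2.imread('pics/scene3.png')[120:260,140:360];b=cv2.imread('pics/top3.png')[110:250,150:370]
cv2.imwrite('pics/c3.png',cv2.resize(np.hstack([a,b]),None,fx=1.8,fy=3.6)) if 0 else cv2.imwrite('pics/c3.png',cv2.resize(np.vstack([a,b]),None,fx=2.1,fy=2.1))
```

```text
scene orange 31.0 [175. 223.] [ 523.4 -328.3]
scene blue 628.0 [203. 204.] [ 506.7 -223.4]
scene blue 573.5 [230. 188.] [ 482.3 -119.3]
scene blue 501.0 [277. 183.] [527.2  32.1]
top orange 20.0 [335. 192.] [ 528.1 -329.1]
top blue 633.0 [273. 204.] [ 479. -120.]
top blue 219.0 [222. 192.] [516.3  51.6]
top blue 651.5 [305. 198.] [ 502.9 -223.6]
top tray ((550.9283447265625, 223.5729522705078), (112.16804504394531, 191.71656799316406), 86.83370971679688) [[452.1000061035156, 172.89999389648438], [643.5, 162.3000030517578], [649.7000122070312, 274.29998779296875], [458.29998779296875, 284.8999938964844]]
```

View pics/c3.png

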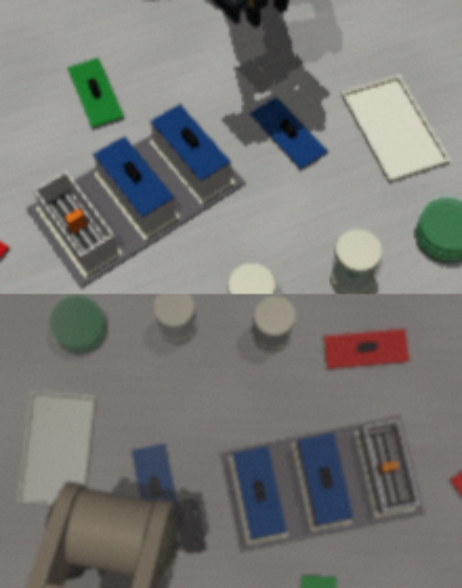

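The crop shows box C open with the rack and orange handle at scene (175,223) and top (335,192). Lid C lies flat on the bare bench between tray and carrier, and the tray is empty. Both rays put the handle near (528,-328.5), and the tray is at about (551,222) with yaw −3°.

Call:
servo_tool(
  plan="0 0 -10 0.03 -0.03 0 0.45;0 0 -20 0.06 -0.08 -0.02 0.45;0 0 -30 0.09 -0.13 -0.05 0.45;0 0 -40 0.12 -0.18 -0.0565 0.45;0 0 -50 0.138 -0.23 -0.0565 0.45;0 0 -60 0.138 -0.28 -0.0565 0.45;0 0 -70 0.138 -0.33 -0.0565 0.45;0 0 -80 0.138 -0.3804 -0.0565 0.45;0 0 -90 0.138 -0.3804 -0.0565 0.45;0 0 -90 0.138 -0.3804 -0.0565 0.45;0 0 -90 0.138 -0.3804 -0.0565 0.45;0 0 -90 0.138 -0.3804 -0.0565 0.45",
)

```text
clock: 20.95
tool_pos: [528.1, -328.0, 199.8]
orientation: [[-0.233, 0.973, -0.0], [0.973, 0.233, 0.0], [0.0, -0.0, -1.0]]
contact_force: [0.5, -0.3, 0.5]
grip_width: 0.451
```

Call:
servo_tool(
  plan="0 0 0 0 0 -0.03 0.45;0 0 0 0 0 -0.06 0.45;0 0 0 0 0 -0.08 0.45;0 0 0 0 0 -0.09 0.45;0 0 0 0 0 -0.1 0.45;0 0 0 0 0 -0.108 0.45;0 0 0 0 0 -0.108 0.45;0 0 0 0 0 -0.108 0.45",
)

```text
clock: 21.95
tool_pos: [528.0, -328.6, 92.5]
orientation: [[-0.23, 0.973, 0.001], [0.973, 0.23, -0.001], [-0.001, 0.0, -1.0]]
contact_force: [0.7, 0.5, -0.5]
grip_width: 0.448
```

Call:
servo_tool(
  plan="0 0 0 0 0 0 0;0 0 0 0 0 0 0;0 0 0 0 0 0 0;0 0 0 0 0 0 0;0 0 0 0 0 0.003 0;0 0 0 0 0 0.008 0;0 0 0 0 0 0.015 0;0 0 0 0 0 0.025 0;0 0 0 0 0 0.035 0;0 0 0 0 0 0.035 0",
  grip_force=35,
)

```text
clock: 23.2
tool_pos: [528.1, -328.7, 128.2]
orientation: [[-0.23, 0.973, 0.001], [0.973, 0.23, -0.001], [-0.002, 0.001, -1.0]]
contact_force: [0.7, -0.5, -4.2]
grip_width: 0.161
```

Call:
servo_tool(
  plan="0 0 0 0 0 0.04 0;0 0 0 0 0 0.08 0;0 0 0 0 0.02 0.11 0;0 0 0 0 0.07 0.11 0;0 0 -3 0 0.12 0.11 0;0 0 -6 0.005 0.17 0.11 0;0 0 -9 0.01 0.22 0.11 0;0 0 -12 0.015 0.27 0.11 0;0 0 -15 0.02 0.32 0.11 0;0 0 -16.5 0.023 0.37 0.11 0;0 0 -16.5 0.023 0.42 0.11 0;0 0 -16.5 0.023 0.47 0.11 0",
)

```text
clock: 24.7
tool_pos: [550.5, 143.2, 236.8]
orientation: [[0.056, 0.998, -0.0], [0.998, -0.056, -0.0], [-0.0, -0.0, -1.0]]
contact_force: [0.3, 0.2, -4.3]
grip_width: 0.155
```

Call:
servo_tool(
  plan="0 0 0 0 0.05 0 0;0 0 0 0 0.0805 0 0;0 0 0 0 0.0805 0 0;0 0 0 0 0.0805 -0.03 0;0 0 0 0 0.0805 -0.06 0;0 0 0 0 0.0805 -0.09 0;0 0 0 0 0.0805 -0.11 0;0 0 0 0 0.0805 -0.12 0;0 0 0 0 0.0805 -0.12 0;0 0 0 0 0.0805 -0.12 0",
)

```text
clock: 25.95
tool_pos: [551.3, 221.9, 118.0]
orientation: [[0.056, 0.998, 0.002], [0.998, -0.056, 0.0], [0.0, 0.002, -1.0]]
contact_force: [0.3, -0.5, -4.1]
grip_width: 0.155
```

Run:
```python
from h import *
a=snap('scene','s4.png')['image'][100:280,180:380,::-1];cv2.imwrite('pics/s4c.png',cv2.resize(a,None,fx=3,fy=3))
st=robot.sense();print(st['tool_pos'],st['contact_force'],st['moment'])
```

```text
[551.22582612 221.97453011 117.97189988] [-0.00797425 -0.05744172 -3.71430921] [-0.0795025   0.12629063 -0.02084454]
```

View pics/s4c.png

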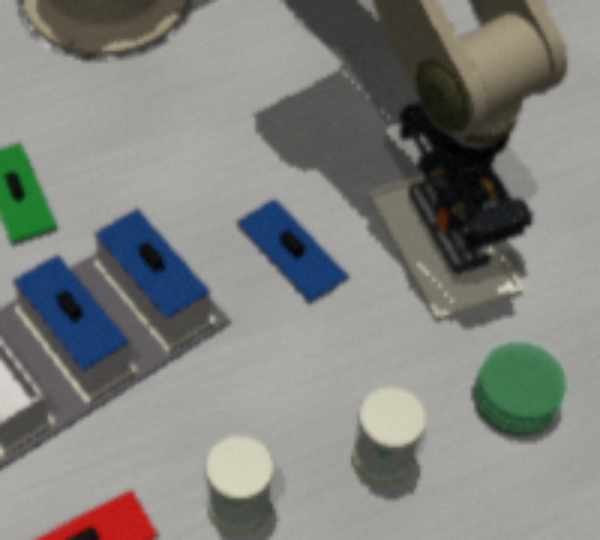

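The crop shows the rack hanging level over the tray and aligned with it, around (460,220). Next I lower it to the floor, which should be reached at TCP about 87.

Call:
servo_tool(
  plan="0 0 0 0 0 -0.01 0;0 0 0 0 0 -0.02 0;0 0 0 0 0 -0.025 0;0 0 0 0 0 -0.028 0;0 0 0 0 0 -0.03 0;0 0 0 0 0 -0.031 0;0 0 0 0 0 -0.031 0;0 0 0 0 0 -0.031 0",
)

```text
clock: 27.0
tool_pos: [550.8, 222.1, 87.2]
orientation: [[0.055, 0.998, 0.0], [0.998, -0.055, -0.0], [-0.0, 0.0, -1.0]]
contact_force: [-4.8, -1.1, 5.7]
grip_width: 0.157
```

The contact force reversed from about −4 to +5.7 N, so the rack rests on the tray. I'll release it and back off.

Call:
servo_tool(
  plan="0 0 0 0 0 0 0.4;0 0 0 0 0 0 0.4;0 0 0 0 0 0 0.4;0 0 0 0 0 0.02 0.4;0 0 0 0 0 0.06 0.4;0 0 0 0 0 0.11 0.4;0 0 0 0 0 0.16 0.4;0 0 0 -0.05 0.02 0.2 0.4;0 0 0 -0.1 0.05 0.2 0.4;0 0 0 -0.15 0.1 0.2 0.4;0 0 0 -0.2 0.15 0.2 0.4;0 0 0 -0.24 0.2 0.2 0.4",
)

```text
clock: 28.5
tool_pos: [320.7, 409.5, 286.4]
orientation: [[0.056, 0.998, 0.001], [0.998, -0.056, 0.0], [0.001, 0.001, -1.0]]
contact_force: [0.2, -0.4, -0.6]
grip_width: 0.394
```

Call:
servo_tool(
  plan="0 0 0 -0.04 0.04 0 0.4;0 0 0 -0.06 0.07 0 0.4;0 0 0 -0.06 0.07 0 0.4;0 0 0 -0.06 0.07 0 0.4",
)

```text
clock: 29.0
tool_pos: [262.8, 477.8, 285.9]
orientation: [[0.056, 0.998, 0.0], [0.998, -0.056, -0.0], [-0.0, 0.0, -1.0]]
contact_force: [0.5, -0.8, -0.3]
grip_width: 0.399
```

Run:
```python
from h import *
for n in('scene','top'):
    s=snap(n,n+'5.png')
    for z,lo,hi,t in((68,(95,80,40),(130,255,255),'blue'),(44,(5,130,90),(20,255,255),'orange')):
        for c in blobs(s,lo,hi,12):
            r=cv2.minAreaRect(c);w=ray(s,r[0],z)
            if abs(w[1])<400: print(n,t,np.round(w[:2],1))
a=cv2.imread('pics/scene5.png')[130:290,140:380];b=cv2.imread('pics/top5.png')[90:250,140:380]
cv2.imwrite('pics/c5.png',cv2.resize(np.vstack([a,b]),None,fx=1.85,fy=1.85))
st=robot.sense();print(st['tool_pos'],st['contact_force'])
```

```text
scene blue [ 505.4 -223.7]
scene blue [ 480.5 -119.9]
scene blue [527.1  31.6]
scene orange [551.7 221.1]
top blue [ 479.3 -120. ]
top blue [482.1  44.7]
top blue [ 503.4 -223.5]
top orange [550.5 221. ]
[263.12193018 477.57806461 286.05557504] [-0.34415245 -1.40387672  0.53836214]
```

View pics/c5.png

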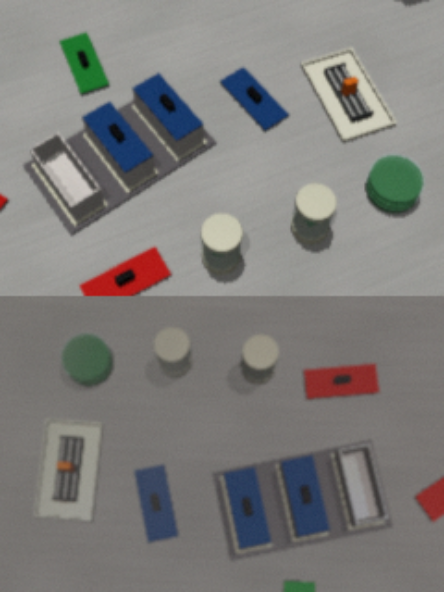

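The crop shows the rack upright in the tray, with its orange handle at (348,85) in the upper half and (65,465) in the lower. Boxes A and B are closed, box C is empty and in place, lid C is flat on the bench, and the jars and dishes haven't moved. I'll hand the job in.

```bash
python3 -c "
from plant import robot
print(robot.job_done())"
```

```text
the job is handed in; nothing more can be done
None
```

The rack from the heavy box is resting in the white tray, and I handed the job in at about 29 s of the 72 s limit. No verdict is reported.

- **Hefting:** I lifted all three closed boxes about 12 mm and set each back in its place. The forces read 3.7, 4.4 and 7.9 N, so the heavy box is the one farthest from the tray. The second reading is a little above the expected 3.5 N, within the sensor's roughly 1 N noise.
- **Rack:** I laid the heavy box's lid on the bare bench between carrier and tray. I then lifted the rack out by its orange handle (about 4 N) and lowered it into the tray. I let go only once the contact force had reversed to +5.7 N.
- **Final check:** In both camera views the rack is upright and alone in the tray, with its handle at about (551, 221) mm. The other two boxes are still closed and within about 1 mm of where they started. The emptied box stands on the carrier, judged by eye only. The jars and dishes look unmoved.

No check failed. The two views put the lid on the bench at different positions only because I computed it at box-top height rather than bench height.

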